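# Prop open a window sash with a stick from the tool block

## Robot

A 6-joint arm with a two-finger parallel gripper is mounted at the origin on the work surface. World frame = base frame: x ahead of the robot, y to its left, z up, the work surface at z = 0. Lengths are in m, angles in rad, forces in N, time in s.
With the tool pointing down it reaches from about 0.275 to 0.75 m from the base axis. Payload 10.2 kg.
Tool frame: the origin (TCP) lies on the front face of the gripper's body, between the roots of the fingers; the fingertips stand 73 mm ahead of it and the grasp point (between the pads) lies 54 mm ahead of it; z points along the fingers, y is the line along which they close (so a half turn about z gives the same grasp; the last joint's range is limited). The gripper opens to 85 mm and grips with 20 to 120 N. Pads are 22 mm wide; open, the fingers measure 114 mm over their backs; the gripper's body (76 mm by 85 mm) begins 54 mm behind the grasp point. The pads swing forward as they close: fully open they stand 13 mm farther back than shut.
Start: joints at [0.94, 0.313, 1.498, -0, 1.331, -0.223], TCP at [0.208, 0.482, 0.304] pointing down, gripper open.
Joint ranges: [-2.94, 2.94], [-0.97, 2.17], [0.19, 2.56], [-1.23, 4.37], [0.02, 3.11], [-2.88, 2.88]. Speed limits (rad/s): [2.39, 2.39, 3.01, 3.14, 3.14, 3.14].

## Interface

Orientations are given as a unit quaternion [w, x, y, z].
In Python, from cell import env gives the robot as it stands. The module is installed in compiled form; this text tells all that it offers.
- The arm moves only by the shell command python3 -m creep 'ROWS' [FORCE]. ROWS is JSON, a list that holds one entry, the list of rows, each a list of 5 numbers: the closure, from 0 (fully open) to 1 (shut), then the shift along the world's x, y, z in mm, then the turn about the world's z in degrees. In form: [[[gripper, dx, dy, dz, roll], ...]]. A call has 1 to 8 rows; each row shifts and turns the commanded pose from where the row before left it; what a row does not reach is not made up. A row lasts 1/10 s, in which the tool goes at most 50 mm and 8.59 degrees, less where a joint would pass 70% of its speed; a pose out of reach is approached as far as the arm can. A call with a gripper value outside its range is refused whole. The fingers move at their own pace and stop on an object; FORCE is the grip in N (left out, the last holds). Time passes only in rows, so rows that do not move let the fingers close. It gives the time, the measured TCP pose, the force, the opening and the grip force at its end, in the units of the state.
- env.sense(): the state, without advancing time (a new reading comes with each control period).
- env.capture(name): name is "scene" or "side" or "wrist"; returns the picture (400x640x3 uint8, red, green, blue); there is no depth.
- env.camera_info(name): a dict with "camera_matrix" (3x3 intrinsics, pixels), "k1" (the pictures are not rectified: a ray, as slopes to the right and down, at radius r is drawn at 1 + k1 r^2 times it, then the intrinsics apply), "R" (3x3) and "t" (3): a world point X has camera coordinates R X + t; the wrist camera has in their place "hand_eye" (4x4, takes a point from camera to tool coordinates, whose origin is the TCP and whose axes are the flange's). Camera axes: x right, y down, z forward; pixel columns grow to the right and rows downward; lengths in m; the calibration is good to about 2 mm. A picture is of the moment at which its call begins: read the wrist's pose just before it. camera_info takes no time and is no camera call.
- env.close_job(): hands the job in; it is judged then, once.
Trained networks look in the newest picture that a camera, given by its name, has taken for a name from the list of things; names that differ only in an ending like _2 or _b are one class to them, and where a whole thing is asked for, a point or a joint stands for the part that bears it (a point fixed in the world has none). Each returns a list of dicts, best first, with "confidence" (0 to 1); they miss things now and then, are a little off and sometimes report something else, mostly with a low value. They report only what shows in the picture. A call takes as long as a camera call.
- env.recognise(camera, label): "location" ([column, row] in pixels, amid what is visible of it).
- env.outline_of(camera, label): "region" (400x640 bool, what is visible of it) and "location" ([column, row] in pixels, amid what is visible of it).
- env.tip_of(camera, label): "location" ([column, row] in pixels: a listed point, or the origin of a listed thing).
The state is a dict: "t": time; "qpos": joint angles; "joint_velocities": joint speeds; "effort": joint torques, N m; "eef_pos": TCP position; "tcp_rot": TCP orientation; "contact_force": force on the tool from outside, world axes, zero at the start; "ft_torque": the same for the moment, N m; "gripper_width": finger opening in m; "grasp_force": force on a finger pad.
Only numpy, scipy, OpenCV 4.12 (cv2) and the standard library are available. Lean on these libraries where they do the work, as an engineer would, in place of code of your own. Each camera call takes 0.05 s, during which the arm holds its last target. There are 200 camera calls.

## Task

Draw the wooden prop stick (the square one with the yellow top) straight up out of the tool block, and stand it upright, black rubber foot down, on the sill of the window frame, squarely under the raised blue sash. Then ease the sash (it has a brass handle) gently down until it rests on top of the prop, and let go. Leave the brush and the rasp in the block, and the rule, mallet and tin on the bench, where they are.

Things in the scene. Friction and masses are not known exactly. Their poses are not given: they have to be found in the camera images.
- prop: Prop stick: square dark-wood bar 32 x 32 mm, 170 mm long, 12 mm black rubber foot, top 30 mm yellow; 0.14 kg. It starts upright in one of the block's pockets, foot 10 mm above the bench, 105 mm of it in sight above the block. Origin: centre of its foot's underside; z runs up along the stick, x and y are square to its faces.
- block: Fixed light-wood tool block, 75 mm (x) by 250 mm (y) by 75 mm high, with three upright square pockets 38 mm wide and 65 mm deep (floor 10 mm above the bench), their centres at y = -80, 0 and +80 mm. Origin: centre of its underside; -x is its front, to the robot.
- window: Fixed grey window frame, 0.62 m tall: sill 110 mm deep (x), 360 mm wide (y), 20 mm thick; two jambs 40 mm wide, 70 mm deep, 310 mm apart; a head on top; wooden feet 160 mm deep, 20 mm high beside the sill ends (total width 420 mm). Origin: centre of the sill's underside; -x is its front, to the robot; y runs along the sill.
- sill_mid (a point): Middle of the sill's upper face, 20 mm above the bench, exactly under the middle of the sash. Axes as the window's.
- sash (a joint): Height of the blue glazed sash in m: clear gap between the sill's upper face and the sash's underside (0 = closed on the sill, 0.29 = fully up). It starts raised above the prop's length; friction holds it where it is left; it takes about 3 to 7 N to push down, 15 to 19 N to lift. With the prop under it, it rests at 0.170.
- sash_underside (a point): Middle of the sash's underside. The sash is 36 mm thick (x), 306 mm wide (y), 240 mm tall, wooden rails with a glass pane; it hangs in the middle of the sill's depth.
- sash_handle (a point): Middle of the brass handle on the sash's front: a round bar of 16 mm diameter and 110 mm length along y, its axis 50 mm in front of the sash's front face (68 mm in front of its mid plane) and 30 mm above its underside; a post joins it to the sash at either end.
- brush: Paint brush standing handle-down in another pocket: red handle of 30 mm diameter, steel ferrule and pale bristles 58 mm (x) by 20 mm (y), 195 mm tall in all. Origin: bottom of the handle.
- rasp: Rasp standing handle-down in another pocket: green handle of 32 mm diameter, dark flat blade 28 mm (x) by 7 mm (y), 260 mm tall in all. Origin: bottom of the handle.
- rule: Yellow folding rule lying on the bench, 16 x 200 mm (along y), 15 mm high. Origin: centre of its underside.
- mallet: Wooden mallet lying on the bench, head 65 x 110 x 65 mm, handle 200 mm long to -x. Origin: under the head.
- tin: Steel tin, 90 mm diameter, 110 mm tall. Origin: centre of its underside.

How it is judged:
By the outcome, as a careful person would: the job done as asked, in the order asked, and still so for the second after the job is handed in, with the robot touching nothing.
It also fails if it takes over 62 s, if anything falls off the work surface, if the arm or the gripper's body presses on something with over 40 N, if the wrist force passes 120 N, or if a joint passes its speed limit or range.

## Working session

There is one attempt and no reset: what is moved stays moved. The work goes in short steps, Python scripts to look and compute and a shell command to move; the robot and the scene stay as the last step left them, time stands still between calls to the robot, and variables do not carry over. Pictures are saved under pics/ and viewed, at most 11 in all, crops included, and the job is handed in when it is done.

```bash
mkdir -p pics; cat > h.py <<'E'
import numpy as np, cv2
from cell import env
from scipy.spatial.transform import Rotation as Ro
def cam(n):
    c=env.camera_info(n); K=np.array(c["camera_matrix"])
    if n=="wrist":
        s=env.sense(); q=s["tcp_rot"]; R=Ro.from_quat([q[1],q[2],q[3],q[0]]).as_matrix()
        H=np.array(c["hand_eye"]); Rw=R@H[:3,:3]; o=R@H[:3,3]+s["eef_pos"]
        return K,c["k1"],Rw.T,-Rw.T@o
    return K,c["k1"],np.array(c["R"]),np.array(c["t"])
def ray(C,p):
    K,k,R,t=C
    u=cv2.undistortPoints(np.array([[p]],float),K,np.array([k,0,0,0.]))[0,0]
    d=R.T@np.array([u[0],u[1],1]); return -R.T@t,d/np.linalg.norm(d)
def atz(C,p,z):
    o,d=ray(C,p); return o+d*(z-o[2])/d[2]
def tri(rs):
    A=sum(np.eye(3)-np.outer(d,d) for o,d in rs); b=sum((np.eye(3)-np.outer(d,d))@o for o,d in rs)
    return np.linalg.solve(A,b)
def proj(C,X):
    K,k,R,t=C
    return cv2.projectPoints(np.array(X,float).reshape(-1,1,3),cv2.Rodrigues(R)[0],t,K,np.array([k,0,0,0.]))[0].reshape(-1,2)
E
python3 - <<'E'
from h import *
np.set_printoptions(precision=3,suppress=True)
ims={}
for n in("scene","side"):
    im=env.capture(n); cv2.imwrite(f"pics/{n}0.png",im[:,:,::-1])
C={n:cam(n) for n in("scene","side")}
for l in["prop","block","window","sill_mid","sash_underside","sash_handle","brush","rasp","tin","mallet","rule"]:
    rs=[]
    for n in C:
        r=env.tip_of(n,l)
        if r: print(l,n,r[0]["location"],round(r[0]["confidence"],2)); rs.append(ray(C[n],r[0]["location"]))
    if len(rs)==2: print("   ",tri(rs))
    elif rs and l in("prop","block","window","tin","mallet","rule"): o,d=rs[0]; print("   z0",o-d*o[2]/d[2])
s=env.sense(); print(s["t"],s["eef_pos"],s["tcp_rot"],s["gripper_width"])
E
```

```text
prop scene [411.5, 222.6] 0.91
prop side [295.2, 155.3] 0.7
    [0.622 0.285 0.018]
block scene [385.5, 229.0] 0.66
block side [308.9, 169.2] 0.95
    [ 0.623  0.207 -0.005]
window side [401.4, 235.5] 0.69
   z0 [ 0.623 -0.249  0.   ]
sill_mid scene [242.2, 225.6] 0.96
sill_mid side [399.9, 229.8] 0.75
    [ 0.624 -0.239  0.019]
sash_underside scene [232.7, 162.4] 0.92
sash_underside side [412.9, 182.2] 0.97
    [ 0.617 -0.243  0.244]
sash_handle scene [489.8, 204.3] 0.61
sash_handle side [397.7, 184.4] 0.8
    [0.832 0.163 0.118]
brush scene [356.3, 222.2] 0.96
brush side [319.9, 179.7] 0.74
    [0.603 0.119 0.01 ]
rasp scene [383.7, 222.5] 0.55
rasp side [307.0, 166.5] 0.76
    [0.614 0.203 0.015]
tin scene [149.5, 183.6] 0.61
tin side [456.0, 375.0] 0.84
    [ 0.372 -0.619  0.013]
mallet scene [486.4, 204.3] 0.93
mallet side [228.9, 136.2] 0.56
    [0.508 0.564 0.007]
rule scene [327.4, 188.5] 0.64
rule side [297.7, 224.3] 0.7
    [0.408 0.025 0.001]
1.2 [0.208 0.482 0.304] [-0.     0.202  0.979 -0.   ] 0.08522269975808262
```

View pics/scene0.png

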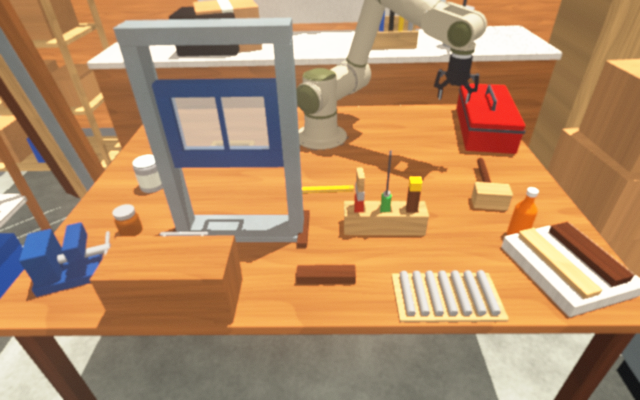

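View pics/side0.png

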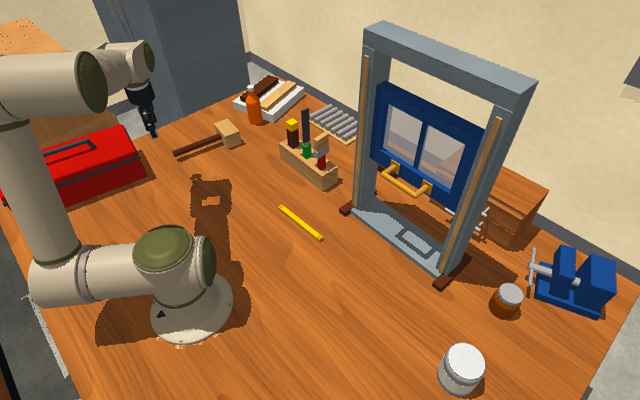

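The scene camera looks back towards the robot. The prop is at about (415,195), in the left-hand pocket from the robot's side (largest y). The sash hangs at (220,122), and its handle faces the robot (side view, (405,180)). The tool always points down, so how the wrist clears the sash and handle matters. I'll measure the hand next.

```bash
python3 - <<'E'
from h import *
np.set_printoptions(precision=3,suppress=True)
s=env.sense(); e=np.array(s["eef_pos"])
out=[]
for n,(x0,y0) in {"scene":(400,0),"side":(60,10)}.items():
    im=cv2.imread(f"pics/{n}0.png"); w,h=130,140
    S=4; cr=cv2.resize(im[y0:y0+h,x0:x0+w],None,fx=S if S*h<600 else 4,fy=4,interpolation=cv2.INTER_CUBIC)[:560,:395 if 0 else 520]
    for dz in(-.073,0,.05,.1,.15,.2,.25,.3):
        p=(proj(cam(n),e+[0,0,dz])[0]-[x0,y0])*4
        cv2.circle(cr,tuple(int(v) for v in p),4,(255,0,255),-1); cv2.putText(cr,str(int(dz*1000)),(int(p[0])+8,int(p[1])),0,.5,(255,0,255),1)
    out.append(cr[:, :400] if n=="x" else cv2.resize(cr,(398,430)))
cv2.imwrite("pics/w.png",np.hstack(out))
# handle in side/scene, window corners
C=cam("side")
for yaw in(-10,-5,0,5,10): 
    pass
for c in("side","scene"):
    for l in("sash_handle","prop"):
        print(c,l,[(np.round(r["location"]),round(r["confidence"],2)) for r in env.tip_of(c,l)])
E
```

```text
side sash_handle [(array([398., 184.]), 0.8)]
side prop [(array([295., 155.]), 0.7)]
scene sash_handle [(array([490., 204.]), 0.61)]
scene prop [(array([412., 223.]), 0.91), (array([357., 221.]), 0.57)]
```

View pics/w.png

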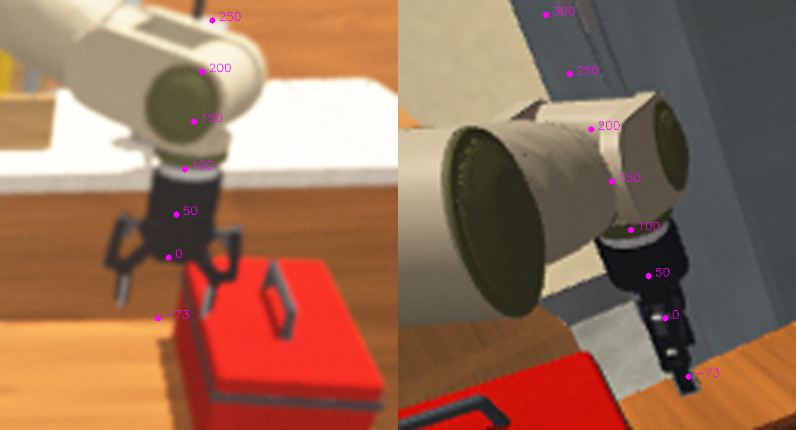

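The wrist stands about 0.215 m above the TCP. With the tool straight down, the hand can't hold the prop under the sash, because the sash and handle block it. Before anything is grasped, I'll test in free space what the interface does to the tool's attitude at the edge of reach.

```bash
python3 -m creep '[[[0,20,30,40,0],[0,20,30,40,0],[0,20,30,30,0],[0,20,30,30,0],[0,20,30,30,0],[0,20,30,30,0],[0,20,30,0,0],[0,20,30,0,0]]]'; python3 - <<'E'
from h import *
np.set_printoptions(precision=3,suppress=True)
s=env.sense();print(s["qpos"],s["eef_pos"],s["tcp_rot"],s["t"])
E
python3 -m creep '[[[0,20,30,0,0],[0,20,30,0,0],[0,20,30,0,0],[0,20,30,0,0],[0,20,30,0,0],[0,20,30,0,0],[0,20,30,0,0],[0,20,30,0,0]]]'; python3 - <<'E'
from h import *
np.set_printoptions(precision=3,suppress=True)
s=env.sense();print(s["qpos"],s["eef_pos"],s["tcp_rot"],s["t"])
E
```

```text
t: 2.2
eef_pos: [0.3287, 0.6508, 0.437]
tcp_rot: [0.001, 0.203, 0.979, 0.009]
contact_force: [-0.3, 0.5, -0.5]
gripper_width: 0.0855
grasp_force: 0.0
[ 0.942  0.903  0.194  0.006  2.026 -0.219] [0.329 0.651 0.437] [0.001 0.203 0.979 0.009] 2.2
t: 3.0
eef_pos: [0.3889, 0.7043, 0.3437]
tcp_rot: [0.024, 0.202, 0.976, 0.082]
contact_force: [0.2, 0.4, 0.0]
gripper_width: 0.0853
grasp_force: 0.0
[ 0.914  1.036  0.188  0.03   1.749 -0.241] [0.389 0.704 0.344] [0.024 0.202 0.976 0.082] 3.0
```

```bash
python3 -m creep '[[[0,-10,-20,-10,0],[0,-20,-30,-10,0],[0,-20,-30,-10,0],[0,-20,-30,-10,0],[0,-20,-30,-10,0],[0,-20,-30,0,0],[0,0,0,0,0],[0,0,0,0,0]]]'; python3 - <<'E'
from h import *
np.set_printoptions(precision=3,suppress=True)
s=env.sense();print(s["qpos"],s["eef_pos"],s["tcp_rot"],s["t"])
E
```

```text
t: 3.8
eef_pos: [0.2895, 0.5511, 0.3024]
tcp_rot: [0.024, 0.202, 0.976, 0.083]
contact_force: [0.5, 0.6, 0.3]
gripper_width: 0.0857
grasp_force: 0.0
[ 0.889  0.463  1.293  0.036  1.216 -0.283] [0.29  0.551 0.302] [0.024 0.202 0.976 0.083] 3.8
```

The tool tilts outward at the edge of reach, and the tilt then persists through shifts. So the attitude can be steered. This first tilt lies in the finger plane, so I'll undo it at the inner limit, roll the tool 90°, then tilt properly.

```bash
cat > st.py <<'E'
from h import *
np.set_printoptions(precision=3,suppress=True)
s=env.sense();q=s["tcp_rot"];R=Ro.from_quat([q[1],q[2],q[3],q[0]]).as_matrix()
z=R[:,2];y=R[:,1]
print("q",np.array(s["qpos"]),"p",np.array(s["eef_pos"]),"t",s["t"])
print("tilt %.1f heading %.1f  toolY az %.1f el %.1f J1 %.1f"%(np.degrees(np.arccos(-z[2])),np.degrees(np.arctan2(z[1],z[0])),np.degrees(np.arctan2(y[1],y[0])),np.degrees(np.arcsin(y[2])),np.degrees(s["qpos"][0])),"F",np.array(s["contact_force"]),"w",round(s["gripper_width"],4),round(s["grasp_force"],1))
E
python3 -m creep '[[[0,-36,-34,0,0],[0,-36,-34,0,0],[0,-36,-34,0,0],[0,-36,-34,0,0],[0,-36,-34,0,0],[0,-36,-34,0,0],[0,-36,-34,0,0],[0,0,0,0,0]]]' >/dev/null; python3 st.py
python3 -m creep '[[[0,-12,-22,0,0],[0,-12,-22,0,0],[0,-12,-22,0,0],[0,-12,-22,0,0]]]' >/dev/null; python3 st.py
```

```text
q [ 1.076 -0.262  2.1    0.003  1.129 -0.09 ] p [0.035 0.312 0.303] t 4.6
tilt 10.0 heading 62.5  toolY az 66.8 el 9.9 J1 61.7 F [-0.437  0.729 -0.059] w 0.0853 0.0
q [ 1.072 -0.541  2.254  0.003  1.256 -0.091] p [-0.01   0.226  0.303] t 5.0
tilt 9.9 heading 62.2  toolY az 66.7 el 9.9 J1 61.4 F [-0.32  -0.836  0.411] w 0.0856 0.0
```

```bash
python3 -m creep '[[[0,0,0,-45,0],[0,0,0,-45,0],[0,0,0,-40,0],[0,-12,-22,0,0],[0,-12,-22,0,0],[0,0,0,0,0]]]' >/dev/null; python3 st.py
```

```text
q [ 1.137 -0.469  2.561 -0.016  0.882 -0.018] p [-0.037  0.191  0.181] t 5.6
tilt 9.6 heading 60.9  toolY az 66.8 el 9.6 J1 65.1 F [0.062 0.507 0.408] w 0.0856 0.0
```

```bash
python3 -m creep '[[[0,-9,-18,-5,0],[0,-9,-18,-5,0],[0,-9,-18,-5,0]]]' >/dev/null; python3 st.py; python3 - <<'E'
from h import *
cv2.imwrite("pics/s1.png",cv2.resize(env.capture("side")[100:400,0:320,::-1],None,fx=1.5,fy=1.5))
E
```

```text
q [ 1.374 -0.544  2.56  -0.073  0.981  0.25 ] p [-0.076  0.159  0.19 ] t 5.9
tilt 9.1 heading 56.3  toolY az 66.6 el 8.9 J1 78.7 F [ 0.256  0.351 -0.957] w 0.0856 0.0
```

View pics/s1.png

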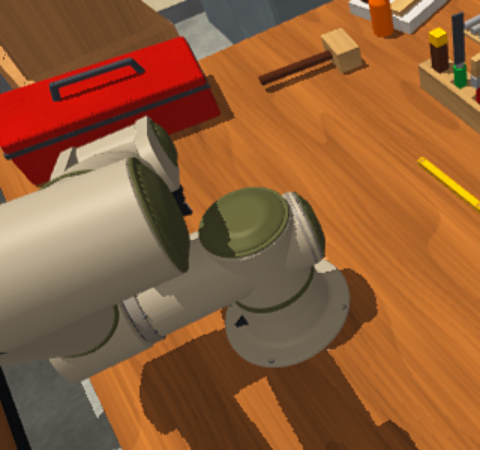

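Working the inner limit just swings the base joint, so I'll drop that. I can instead choose the roll so the outward tilt levels the finger line.

```bash
python3 -m creep '[[[0,25,30,30,0],[0,36,38,30,-8.5],[0,36,38,30,-8.5],[0,36,38,30,-8.5],[0,36,38,30,-8.5],[0,36,38,30,-8.5],[0,36,38,30,-8.5],[0,36,38,30,-8.5]]]' >/dev/null; python3 -m creep '[[[0,36,38,20,-8.5],[0,0,0,0,-8.5],[0,0,0,0,-8.5],[0,0,0,0,-8.5],[0,0,0,0,-8.5],[0,0,0,0,-8.5],[0,0,0,0,0]]]' >/dev/null;python3 st.py
```

```text
q [ 0.975  0.2    1.376 -0.146  1.62   1.74 ] p [0.192 0.443 0.41 ] t 7.45
tilt 8.9 heading -54.5  toolY az -43.9 el 8.8 J1 55.9 F [ 0.674 -0.022 -0.613] w 0.0852 0.0
```

```bash
python3 -m creep '[[[0,25,36,6,0],[0,25,36,6,0],[0,25,36,6,0],[0,25,36,6,0],[0,25,33,15,0],[0,25,33,15,0],[0,25,33,15,0],[0,25,33,15,0]]]' >/dev/null;python3 st.py
python3 -m creep '[[[0,25,33,25,0],[0,25,33,25,0],[0,25,33,25,0],[0,25,33,25,0],[0,25,33,25,0],[0,25,33,25,0]]]' >/dev/null;python3 st.py
```

```text
q [ 0.947  0.905  0.19  -0.164  2.052  1.63 ] p [0.344 0.632 0.439] t 8.25
tilt 8.3 heading -40.1  toolY az -43.5 el 8.3 J1 54.3 F [-0.494  0.929 -0.069] w 0.0853 0.0
q [ 0.896  0.876  0.186 -0.137  1.919  1.591] p [0.385 0.629 0.463] t 8.85
tilt 11.7 heading 11.7  toolY az -43.7 el 6.7 J1 51.3 F [-0.204  0.27  -0.124] w 0.0852 0.0
```

```bash
python3 -m creep '[[[0,30,38,10,0],[0,30,38,10,0],[0,30,38,10,0],[0,30,38,10,0],[0,30,38,10,0],[0,30,38,10,0],[0,30,38,10,0],[0,30,38,10,0]]]' >/dev/null;python3 st.py
python3 -m creep '[[[0,20,25,40,0],[0,20,25,40,0],[0,20,25,40,0],[0,20,25,40,0],[0,20,25,40,0],[0,20,25,40,0],[0,20,25,40,0],[0,20,25,40,0]]]' >/dev/null;python3 st.py
```

```text
q [ 0.845  0.994  0.187 -0.093  1.589  1.563] p [0.468 0.677 0.386] t 9.65
tilt 21.9 heading 34.0  toolY az -43.2 el 5.1 J1 48.4 F [-0.478 -0.214 -0.205] w 0.0855 0.0
q [ 0.8    0.818  0.187 -0.044  1.552  1.512] p [0.464 0.633 0.529] t 10.45
tilt 33.6 heading 41.2  toolY az -42.7 el 4.0 J1 45.8 F [1.114 0.315 0.71 ] w 0.0853 0.0
```

```bash
python3 -m creep '[[[0,25,25,35,-8],[0,25,25,35,0],[0,25,25,35,0],[0,25,25,35,0],[0,25,25,35,0],[0,25,25,35,0],[0,25,25,35,0],[0,25,25,35,0]]]' >/dev/null;python3 st.py
python3 -m creep '[[[0,25,25,35,0],[0,25,25,35,0],[0,25,25,35,0],[0,25,25,35,0],[0,25,25,35,0],[0,25,25,35,0],[0,25,25,35,0],[0,25,25,35,0]]]' >/dev/null;python3 st.py
```

```text
q [ 0.742  0.756  0.188 -0.053  1.398  1.573] p [0.5   0.604 0.595] t 11.25
tilt 45.9 heading 38.4  toolY az -49.3 el 2.4 J1 42.5 F [ 0.177 -0.604  0.437] w 0.0856 0.0
q [0.689 0.724 0.188 0.022 1.21  1.52 ] p [0.529 0.591 0.647] t 12.05
tilt 58.4 heading 40.9  toolY az -48.2 el 1.5 J1 39.5 F [ 0.703  0.352 -0.512] w 0.0857 0.0
```

```bash
python3 -m creep '[[[0,25,22,38,-5],[0,25,22,38,0],[0,25,22,38,0],[0,25,22,38,0],[0,25,22,38,0],[0,25,22,38,0],[0,25,22,38,0],[0,25,22,38,0]]]' >/dev/null;python3 st.py
```

```text
q [0.641 0.685 0.188 0.027 1.04  1.536] p [0.553 0.563 0.705] t 12.85
tilt 70.4 heading 38.1  toolY az -51.6 el 0.7 J1 36.7 F [0.018 1.205 0.271] w 0.0852 0.0
```

The tool now points 20° below horizontal with its finger line level. Next I'll get yaw and position for the window and block from the outlines.

```bash
cat > fit.py <<'E'
from h import *
from scipy.optimize import minimize
np.set_printoptions(precision=3,suppress=True)
def box(x,y,z,h,yaw,c=(0,0)):
    c0,s0=np.cos(yaw),np.sin(yaw)
    P=np.array([[a,b] for a in(-h[0],h[0]) for b in(-h[1],h[1])])+c
    P=P@np.array([[c0,s0],[-s0,c0]])+[x,y]
    return np.array([[*p,zz] for p in P for zz in(z,z+h[2])])
def hullpx(C,B): return cv2.convexHull(proj(C,B).astype(np.float32))[:,0]
def mask(pts,S=4):
    m=np.zeros((400*S,640*S),np.uint8); cv2.fillConvexPoly(m,np.round((pts+.5)*S*16-8*0).astype(np.int32),1,shift=4); return m
def obs(n,l):
    r=env.outline_of(n,l)[0]; m=r["region"].astype(np.uint8); print(l,n,m.sum(),round(r["confidence"],2)); return m
def fit(masks,mk,x0,step):
    Cs={n:cam(n) for n in masks}; big={}
    for n,m in masks.items():
        m=cv2.morphologyEx(m,cv2.MORPH_OPEN,np.ones((2,2),np.uint8))
        p=cv2.findNonZero(m); h=cv2.convexHull(p)[:,0].astype(np.float32); big[n]=mask(h)
    def f(v):
        e=0
        for n in masks:
            a=mask(hullpx(Cs[n],mk(v))); b=big[n]; e+=1-np.sum(a&b)/np.sum(a|b)
        return e
    x0=np.array(x0,float); sx=np.vstack([x0]+[x0+np.eye(len(x0))[i]*step[i] for i in range(len(x0))])
    r=minimize(f,x0,method="Nelder-Mead",options=dict(initial_simplex=sx,maxiter=200,xatol=1e-4,fatol=1e-4)); return r.x,r.fun
if __name__=="__main__":
    M={n:obs(n,"sash") for n in("scene","side")}
    mk=lambda v: box(v[0],v[1],.02+v[3],(.018,.153,.24),v[2])
    for k in(["scene","side"],["scene"],["side"]): 
        v,f=fit({n:M[n] for n in k},mk,(.62,-.242,0,.224),(.01,.01,.08,.01)); print(k,v,np.degrees(v[2]),f)
    B={n:obs(n,"block") for n in("scene","side")}
    v,f=fit(B,lambda v: box(v[0],v[1],0,(.0375,.125,.075),v[2]),(.615,.205,-.1),(.01,.01,.08)); print("block",v,np.degrees(v[2]),f)
    P={n:obs(n,"prop") for n in("scene","side")}
    v,f=fit(P,lambda v: box(v[0],v[1],.075,(.016,.016,.105),v[2]),(.622,.285,-.1),(.008,.008,.08)); print("prop",v,np.degrees(v[2]),f)
E
python3 fit.py
```

```text
sash scene 10436 0.92
sash side 9261 0.65
['scene', 'side'] [ 0.621 -0.244 -0.064  0.221] -3.6520225502999857 0.1287568511497441
['scene'] [ 0.609 -0.248 -0.027  0.216] -1.563370035879661 0.00929154225297546
['side'] [ 0.627 -0.236 -0.119  0.218] -6.797104645913213 0.09084823989902213
block scene 2501 0.85
block side 1325 0.61
block [ 0.618  0.202 -0.034] -1.9659182791854666 0.17687936092018985
prop scene 472 0.69
prop side 341 0.82
prop [ 0.624  0.284 -0.051] -2.90356462560762 0.23111137716068209
```

```bash
python3 -m creep '[[[0.3,-20,-22,-25,-8.4],[0.3,-20,-22,-25,-8.4],[0.3,-20,-22,-35,-8.4],[0.3,-20,-22,-35,-8.4],[0.3,-20,-22,-40,-8.4],[0.3,0,-23,-40,0],[0.3,0,-23,-40,0],[0.3,0,-23,-40,0]]]' >/dev/null;python3 -m creep '[[[0.3,0,-23,-40,0],[0.3,0,-23,-40,0],[0.3,0,-23,-40,0],[0.3,0,-23,-40,0],[0.3,0,0,-40,0],[0.3,0,0,-20,0],[0.3,0,0,0,0]]]' >/dev/null;python3 st.py
python3 - <<'E'
from h import *
im=env.capture("wrist"); cv2.imwrite("pics/w1.png",im[:,:,::-1])
for l in("prop","rasp","brush"):
    for r in env.tip_of("wrist",l)[:2]: print(l,r["location"],r["confidence"])
    for r in env.recognise("wrist",l)[:1]: print(l,r["location"],r["confidence"])
print(env.camera_info("wrist"))
E
```

```text
q [ 0.423  0.224  1.777 -1.232  0.278  2.88 ] p [0.514 0.307 0.34 ] t 14.65
tilt 61.1 heading 7.1  toolY az -81.3 el 3.0 J1 24.3 F [-0.14   0.055 -0.267] w 0.0601 0.0
prop [354.8, 335.9] 0.72
rasp [501.5, 293.7] 0.69
brush [574.4, 343.4] 0.56
{'camera_matrix': array([[336.07201183,   0.        , 321.27204312],
       [  0.        , 336.07201183, 206.10309448],
       [  0.        ,   0.        ,   1.        ]]), 'k1': -0.024146796613827286, 'hand_eye': array([[-5.25292782e-04, -9.57561554e-01, -2.88228372e-01,
         7.35265146e-02],
       [ 9.99999847e-01, -5.52569332e-04,  1.32757476e-05,
         2.71010539e-04],
       [-1.71978504e-04, -2.88228321e-01,  9.57561698e-01,
        -6.93507896e-02],
       [ 0.00000000e+00,  0.00000000e+00,  0.00000000e+00,
         1.00000000e+00]])}
```

View pics/w1.png

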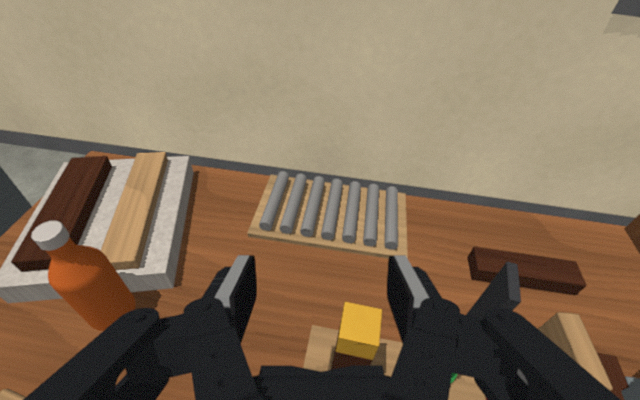

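The prop's yellow top shows at (360,322) between the fingers, and the silver-rod board is behind it. The wrist hit its J4/J6 limits on this branch, which spoiled the attitude slightly (tilt 61°, finger line 3° off level). I'll restore the attitude up high, then come down with the heading left of the arm plane so that J4 takes the positive branch.

```bash
python3 -m creep '[[[0.3,0,0,30,4],[0.3,0,0,45,2],[0.3,0,0,45,0],[0.3,0,0,45,0],[0.3,10,5,45,0],[0.3,20,10,40,0],[0.3,30,14,30,0],[0.3,30,14,30,0]]]' >/dev/null;python3 st.py; python3 -m creep '[[[0.3,33,15,35,0],[0.3,33,15,35,0],[0.3,33,15,35,0],[0.3,33,15,35,0],[0.3,33,15,35,0],[0.3,33,15,35,0]]]' >/dev/null;python3 st.py
```

```text
q [ 0.412  0.347  0.904 -0.284  0.859  1.818] p [0.605 0.349 0.613] t 15.8
tilt 61.0 heading 9.5  toolY az -78.7 el 3.1 J1 23.6 F [ 0.643 -0.419 -0.151] w 0.0598 0.0
q [ 0.38   0.687  0.186 -0.19   1.133  1.681] p [0.685 0.366 0.691] t 16.4
tilt 65.8 heading 11.0  toolY az -77.9 el 2.6 J1 21.8 F [-0.669 -0.395  1.524] w 0.0596 0.0
```

```bash
python3 -m creep '[[[0.3,33,14,35,-4],[0.3,33,14,35,0],[0.3,33,14,35,0],[0.3,33,14,35,0],[0.3,33,14,35,0],[0.3,33,14,35,0],[0.3,33,14,35,0],[0.3,33,14,35,0]]]' >/dev/null;python3 st.py
```

```text
q [ 0.321  0.694  0.187 -0.16   0.923  1.67 ] p [0.719 0.337 0.721] t 17.2
tilt 77.1 heading 10.9  toolY az -78.8 el 1.5 J1 18.4 F [-0.75   0.702  0.181] w 0.0595 0.0
```

```bash
python3 -m creep '[[[0.3,33,12,35,-5],[0.3,33,12,35,0],[0.3,33,12,35,0],[0.3,33,12,35,0],[0.3,33,12,35,0]]]' >/dev/null;python3 st.py; python3 -m creep '[[[0.3,-40,0,-10,8.5],[0.3,-40,0,-20,8.5],[0.3,-40,0,-20,8.5],[0.3,-40,0,-20,8.5],[0.3,-30,0,-30,8.5],[0.3,-30,0,-30,0],[0.3,-20,0,-40,0],[0.3,0,0,-40,0]]]' >/dev/null;python3 st.py
```

```text
q [ 0.29   0.698  0.187 -0.202  0.808  1.707] p [0.735 0.313 0.739] t 17.7
tilt 83.6 heading 8.3  toolY az -81.6 el 1.2 J1 16.6 F [ 0.922 -0.791  0.644] w 0.0597 0.0
q [0.218 0.148 1.429 1.236 0.426 0.266] p [0.573 0.319 0.568] t 18.5
tilt 81.8 heading 35.8  toolY az -53.9 el 2.1 J1 12.5 F [-0.068 -0.097  1.267] w 0.0599 0.0
```

```bash
python3 -m creep '[[[0.3,-10,0,-25,0],[0.3,-10,0,-25,0],[0.3,-10,0,-25,0],[0.3,-10,0,-25,0],[0.3,-10,0,-25,0],[0.3,-10,0,-25,0],[0.3,-10,0,-25,0],[0.3,-10,0,-25,0]]]' >/dev/null;python3 st.py;
```

```text
q [ 0.262  0.167  1.954  2.371  0.525 -0.964] p [0.495 0.319 0.366] t 19.3
tilt 81.6 heading 35.7  toolY az -54.0 el 2.1 J1 15.0 F [ 0.016 -0.271 -0.834] w 0.0596 0.0
```

```bash
python3 -m creep '[[[0.3,-8,0,-22,0],[0.3,-8,0,-22,-4],[0.3,-8,0,-22,-5],[0.3,-8,0,-22,-5],[0.3,-8,-3,-22,-5],[0.3,-8,-3,-22,-5],[0.3,-4,-3,-20,-5],[0.3,0,0,-10,-5]]]' >/dev/null;python3 st.py;python3 -m creep '[[[0.3,0,0,0,-5],[0.3,0,0,0,0]]]' >/dev/null;python3 st.py
python3 - <<'E'
from h import *
im=env.capture("wrist"); cv2.imwrite("pics/w2.png",im[:,:,::-1])
for l in("prop","rasp","brush"):
    for r in env.tip_of("wrist",l)[:2]: print(l,r["location"],r["confidence"])
E
```

```text
q [ 0.554  0.473  2.094  3.77   0.933 -1.936] p [0.445 0.311 0.211] t 20.1
tilt 81.6 heading 3.2  toolY az -86.5 el 2.0 J1 31.8 F [-0.003 -0.127 -0.087] w 0.0599 0.0
q [ 0.589  0.487  2.058  3.912  0.961 -2.011] p [0.446 0.312 0.212] t 20.3
tilt 81.8 heading -1.5  toolY az -91.2 el 1.9 J1 33.8 F [ 0.888 -0.129 -0.244] w 0.0598 0.0
```

View pics/w2.png

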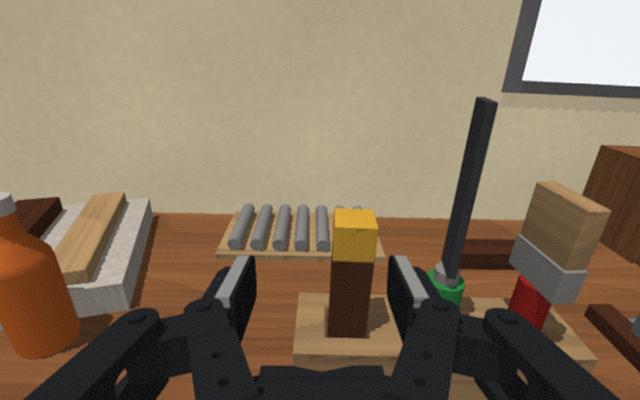

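```bash
python3 - <<'E'
from fit import *
C=cam("wrist")
a=atz(C,(293,357),.075); b=atz(C,(591,360),.075); c=atz(C,(297,294),.075)
print("block corners FL,FR,BL",a,b,c,"yaw",np.degrees(np.arctan2(a[0]-b[0],a[1]-b[1]))*-1, np.linalg.norm(a-b))
m=obs("wrist","prop"); ys,xs=np.nonzero(m); print(xs.min(),xs.max(),ys.min(),ys.max())
v,f=fit({"wrist":m},lambda v: box(v[0],v[1],.075,(.016,.016,.105),v[2]),(.622,.285,-.06),(.01,.01,.08)); print(v,np.degrees(v[2]),f)
E
```

```text
block corners FL,FR,BL [0.577 0.326 0.075] [0.574 0.083 0.075] [0.653 0.327 0.075] yaw -0.7629151620147367 0.24319714872721002
prop wrist 5384 0.81
327 377 209 338
[ 0.613  0.281 -0.073] -4.175483561619663 0.01143099553996263
```

The prop stands clear between the fingers at (352,275). The rasp is at (470,190) and the brush at (555,240), both clear of the fingers. I'll lower, move in, and check alignment from close by.

```bash
python3 -m creep '[[[0.3,0,-5,-20,-2],[0.3,5,-6,-20,0],[0.3,5,-6,-20,0],[0.3,5,-6,-20,0],[0.3,20,-3,-5,0],[0.3,20,0,0,0],[0.3,20,0,0,0],[0.3,0,0,0,0]]]' >/dev/null;python3 st.py
python3 - <<'E'
from fit import *
im=env.capture("wrist"); C=cam("wrist")
m=obs("wrist","prop"); ys,xs=np.nonzero(m); print(xs.min(),xs.max(),ys.min(),ys.max())
for r0 in range(ys.min()+4,ys.max(),12): print(r0,xs[ys==r0].min(),xs[ys==r0].max())
v,f=fit({"wrist":m},lambda v: box(v[0],v[1],.075,(.016,.016,.105),v[2]),(.615,.283,-.06),(.01,.01,.08)); print(v,np.degrees(v[2]),f)
E
```

```text
q [ 0.453  0.735  1.943  3.744  1.035 -1.863] p [0.523 0.285 0.128] t 21.35
tilt 81.9 heading -3.5  toolY az -93.2 el 1.9 J1 26.0 F [ 0.146 -0.761 -0.039] w 0.0595 0.0
prop wrist 14584 0.69
281 358 119 334
123 286 352
135 282 358
147 281 357
159 282 356
171 283 355
183 281 354
195 283 354
207 282 353
219 283 351
231 283 350
243 284 350
255 283 349
267 284 347
279 284 346
291 284 346
303 284 345
315 284 344
327 286 342
[0.611 0.283 0.053] 3.062437228346906 0.04085063357733831
```

```bash
python3 -m creep '[[[0.3,13,-1,0,0],[0.3,13,0,0,0],[0.3,12,0,0,0],[0.3,0,0,0,0],[0.6,0,0,0,0],[0.8,0,0,0,0],[1,0,0,0,0],[1,0,0,0,0]]]' 40;python3 -m creep '[[[1,0,0,0,0],[1,0,0,0,0],[1,0,0,0,0]]]' >/dev/null; python3 st.py
```

```text
t: 22.25
eef_pos: [0.5585, 0.2849, 0.1274]
tcp_rot: [0.031, 0.756, -0.01, 0.654]
contact_force: [-1.0, 0.1, -0.5]
gripper_width: 0.0317
grasp_force: 39.1
q [ 0.419  0.763  1.862  3.723  0.98  -1.882] p [0.559 0.285 0.127] t 22.55
tilt 81.8 heading -3.4  toolY az -93.1 el 1.9 J1 24.0 F [-0.094 -0.591 -0.431] w 0.0317 39.2
```

```bash
python3 -m creep '[[[1,0,0,8,0],[1,0,0,12,0],[1,0,0,15,0],[1,0,0,15,0],[1,0,0,15,0],[1,0,0,15,0],[1,0,0,10,0],[1,0,0,0,0]]]' 60; python3 st.py
```

```text
t: 23.35
eef_pos: [0.5589, 0.2849, 0.2196]
tcp_rot: [0.03, 0.755, -0.01, 0.655]
contact_force: [0.5, 0.5, -2.3]
gripper_width: 0.0312
grasp_force: 61.9
q [ 0.419  0.567  1.863  3.812  0.823 -2.026] p [0.559 0.285 0.22 ] t 23.35
tilt 82.0 heading -3.4  toolY az -93.2 el 1.9 J1 24.0 F [ 0.524  0.546 -2.319] w 0.0312 61.9
```

```bash
python3 -m creep '[[[1,-25,0,0,0],[1,-30,-5,0,0],[1,-30,-15,0,0],[1,-25,-25,0,0],[1,-10,-35,0,0],[1,0,-35,0,0],[1,0,-35,0,0],[1,0,-35,0,0]]]' >/dev/null; python3 st.py;python3 -m creep '[[[1,0,-35,0,0],[1,0,-35,0,0],[1,0,-35,0,0],[1,0,-35,0,0],[1,0,-35,0,0],[1,0,-35,0,0],[1,0,-35,0,0],[1,0,-35,0,0]]]' >/dev/null; python3 st.py
```

```text
q [-0.026  0.292  2.424  3.18   1.002 -1.62 ] p [0.438 0.099 0.217] t 24.15
tilt 81.8 heading -3.4  toolY az -93.1 el 1.9 J1 -1.5 F [ 1.194 -0.365 -0.792] w 0.0311 62.1
q [-0.971  0.333  2.344  2.12   1.16  -1.208] p [ 0.438 -0.182  0.217] t 24.95
tilt 81.8 heading -3.4  toolY az -93.2 el 1.9 J1 -55.6 F [ 0.249  0.066 -1.349] w 0.0315 62.0
```

```bash
python3 -m creep '[[[1,0,-30,0,0],[1,0,-28,0,0],[1,0,0,0,0]]]' >/dev/null; python3 st.py
python3 - <<'E'
from fit import *
for n in("wrist","side"):
    im=env.capture(n); cv2.imwrite(f"pics/{n}3.png",im[:,:,::-1])
w=cv2.imread("pics/wrist3.png"); s=cv2.imread("pics/side3.png")
cv2.imwrite("pics/c3.png",np.vstack([cv2.resize(w,(480,300)),cv2.resize(s[:300,240:640],(400,300)) if 0 else cv2.resize(s[20:320,160:640],(480,300))]))
for l in("sill_mid","sash_underside","sash_handle"):
    rs={}
    for n in("wrist","side"):
        for r in env.tip_of(n,l)[:1]: print(l,n,r["location"],round(r["confidence"],2)); rs[n]=ray(cam(n),r["location"])
    if len(rs)==2: print(tri(list(rs.values())))
    if "wrist" in rs and l=="sill_mid": o,d=rs["wrist"]; print("z.02",o+d*(.02-o[2])/d[2])
m=obs("wrist","prop"); ys,xs=np.nonzero(m); print(xs.min(),xs.max(),ys.min(),ys.max())
E
```

```text
q [-1.071  0.382  2.245  2.007  1.177 -1.138] p [ 0.439 -0.241  0.218] t 25.25
tilt 81.9 heading -3.6  toolY az -93.3 el 2.0 J1 -61.4 F [ 0.058 -0.563 -1.115] w 0.0313 62.0
sill_mid side [403.2, 229.1] 0.69
sash_underside wrist [313.8, 129.4] 0.92
sash_underside side [413.7, 180.2] 0.84
[ 0.628 -0.243  0.245]
sash_handle wrist [317.2, 103.1] 0.87
sash_handle side [397.9, 184.4] 0.71
[ 0.555 -0.241  0.275]
prop wrist 20687 0.65
276 377 133 370
```

View pics/c3.png

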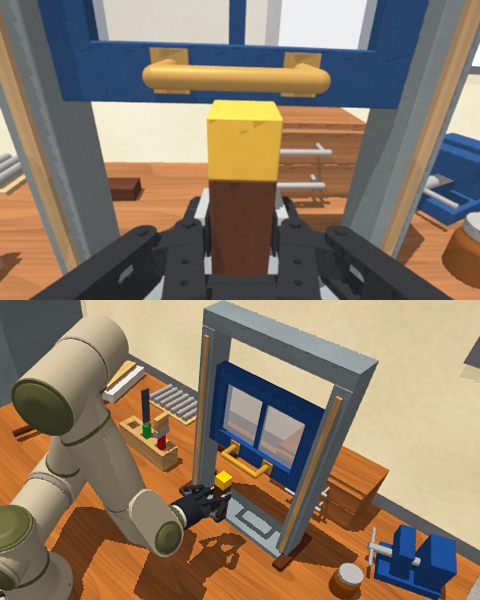

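The sash underside and handle sit clear above and ahead of the held prop, and the block with brush and rasp is untouched. I'll lower the prop below the sash, move it in short of the target, and compare both against fixed cameras.

```bash
python3 -m creep '[[[1,0,0,-20,1.5],[1,0,0,-25,0],[1,0,0,-25,0],[1,20,0,0,0],[1,25,0,0,0],[1,25,1,0,0],[1,25,1,0,0],[1,20,1,0,0]]]' >/dev/null; python3 -m creep '[[[1,0,0,0,0],[1,0,0,0,0]]]' >/dev/null; python3 st.py
python3 - <<'E'
from fit import *
rs={}
for n in("scene","side"):
    im=env.capture(n); cv2.imwrite(f"pics/{n}4.png",im[:,:,::-1])
    for l in("prop","sill_mid","sash_underside"):
        for r in env.tip_of(n,l)[:2]: print(l,n,r["location"],round(r["confidence"],2))
        r=env.tip_of(n,l)
        if r: rs.setdefault(l,[]).append(ray(cam(n),r[0]["location"]))
for l in rs:
    if len(rs[l])==2: print(l,tri(rs[l]))
m={n:obs(n,"prop") for n in("scene","side")}
for n in m: ys,xs=np.nonzero(m[n]); print(n,xs.min(),xs.max(),ys.min(),ys.max())
a=cv2.imread("pics/scene4.png")[80:260,130:330]; b=cv2.imread("pics/side4.png")[100:280,300:500]
cv2.imwrite("pics/c4.png",np.hstack([cv2.resize(a,(400,360)),cv2.resize(b,(400,360))]))
E
```

```text
q [-0.819  0.674  1.991  2.241  1.107 -1.233] p [ 0.553 -0.235  0.147] t 26.7
tilt 81.8 heading -1.9  toolY az -91.6 el 1.9 J1 -47.0 F [-0.687  0.318 -1.81 ] w 0.031 61.9
prop scene [246.9, 219.4] 0.66
prop scene [355.2, 220.3] 0.44
sill_mid scene [240.8, 222.1] 0.81
sash_underside scene [227.6, 162.4] 0.86
prop side [396.9, 228.5] 0.65
sill_mid side [402.1, 231.9] 0.91
sill_mid side [456.6, 375.1] 0.36
sash_underside side [415.0, 179.9] 0.83
prop [ 0.611 -0.229  0.032]
sill_mid [ 0.616 -0.248  0.026]
sash_underside [ 0.623 -0.25   0.25 ]
prop scene 641 0.57
prop side 255 0.74
scene 230 249 173 223
side 395 411 192 232
```

View pics/c4.png

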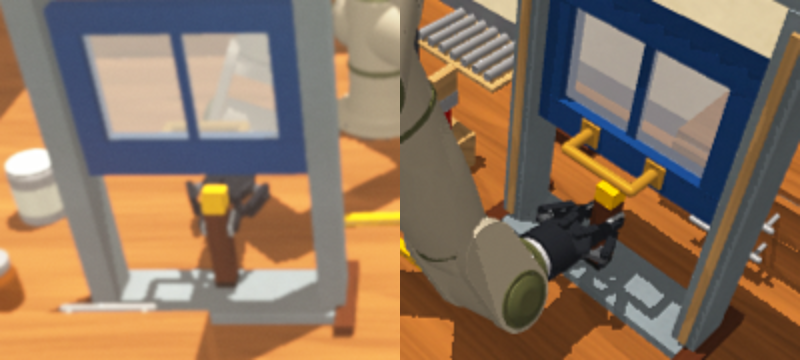

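The scene half shows the prop foot at (227,283), about 10 mm towards +y of the sill's middle. It is also about 12 mm short in x. I'll correct both and re-measure.

```bash
python3 -m creep '[[[1,6,-5,0,0],[1,7,-5,0,0],[1,0,0,-6,0],[1,0,0,0,0],[1,0,0,0,0]]]' >/dev/null; python3 st.py
python3 - <<'E'
from fit import *
rs={}
for n in("scene","side"):
    im=env.capture(n); cv2.imwrite(f"pics/{n}5.png",im[:,:,::-1])
    for l in("prop","sill_mid","sash_underside"):
        r=env.tip_of(n,l)
        if r: rs.setdefault(l,[]).append(ray(cam(n),r[0]["location"])); print(l,n,r[0]["location"],round(r[0]["confidence"],2))
for l in rs:
    if len(rs[l])==2: print(l,tri(rs[l]))
# expected pixel of prop foot centre for hypotheses
M={n:obs(n,"sash") for n in("scene","side")}
C=cam("side")
a=cv2.imread("pics/scene5.png")[80:260,130:330]; b=cv2.imread("pics/side5.png")[140:260,340:460]
cv2.imwrite("pics/c5.png",np.hstack([cv2.resize(a,(400,360)),cv2.resize(b,(360,360))]))
E
```

```text
q [-0.814  0.705  1.942  2.241  1.093 -1.219] p [ 0.567 -0.245  0.141] t 28.0
tilt 81.8 heading -1.9  toolY az -91.6 el 1.9 J1 -46.6 F [ 0.141 -0.224 -1.216] w 0.0312 61.9
prop scene [241.4, 224.3] 0.77
sill_mid scene [240.2, 226.6] 0.56
sash_underside scene [227.5, 163.7] 0.58
prop side [402.5, 225.9] 0.71
sill_mid side [404.1, 229.6] 0.81
sash_underside side [415.3, 180.8] 0.83
prop [ 0.633 -0.239  0.032]
sill_mid [ 0.632 -0.246  0.021]
sash_underside [ 0.624 -0.251  0.247]
sash scene 10333 0.79
sash side 9386 0.57
```

```bash
python3 -m creep '[[[1,0,-4,0,0],[1,0,0,-2,0],[1,0,0,-1,0],[1,0,0,-1,0]]]' | grep contact; python3 -m creep '[[[1,0,0,-1,0],[1,0,0,0,0]]]' | grep contact;python3 -m creep '[[[1,0,0,-1,0],[1,0,0,0,0]]]' | grep contact; python3 st.py
```

```text
contact_force: [-0.9, 0.4, 4.1]
contact_force: [-1.6, -0.3, 4.8]
contact_force: [-3.9, 2.2, 10.1]
q [-0.82   0.719  1.933  2.239  1.104 -1.224] p [ 0.567 -0.249  0.137] t 29.3
tilt 82.1 heading -1.9  toolY az -91.6 el 2.0 J1 -47.0 F [-3.864  2.178 10.139] w 0.0312 63.9
```

```bash
python3 -m creep '[[[1,0,0,0.7,0],[0.55,0,0,0,0],[0.45,0,0,0,0],[0.35,0,0,0,0],[0.3,0,0,0,0],[0.3,0,0,0,0]]]' 20 ; python3 -m creep '[[[0.3,-10,0,0,0],[0.3,-20,0,0,0],[0.3,-25,0,0,0],[0.3,-25,0,0,0],[0.3,-25,0,0,0],[0.3,-20,0,0,0],[0.3,0,0,0,0]]]' >/dev/null; python3 st.py
python3 - <<'E'
from fit import *
for n in("scene","side","wrist"):
    im=env.capture(n); cv2.imwrite(f"pics/{n}6.png",im[:,:,::-1])
a=cv2.imread("pics/scene6.png")[80:260,130:330]; b=cv2.imread("pics/wrist6.png")
cv2.imwrite("pics/c6.png",np.hstack([cv2.resize(a,(320,288)),cv2.resize(b,(460,288))]))
C={n:cam(n) for n in("scene","side","wrist")}
for l in("prop","sill_mid","sash_underside","sash_handle"):
    rs=[]
    for n in C:
        r=env.tip_of(n,l)
        if r and r[0]["confidence"]>.5: rs.append(ray(C[n],r[0]["location"]))
    if len(rs)>1: print(l,len(rs),tri(rs))
m={n:obs(n,"prop") for n in("side","wrist")}
v,f=fit(m,lambda v: box(v[0],v[1],.02,(.016,.016,.17),v[2]),(.623,-.244,-.03),(.01,.01,.08)); print("prop",v,np.degrees(v[2]),f)
E
```

```text
t: 29.9
eef_pos: [0.5667, -0.2492, 0.1361]
tcp_rot: [0.022, 0.756, 0.0, 0.654]
contact_force: [0.3, 0.2, 0.0]
gripper_width: 0.0598
grasp_force: 0.0
q [-1.086  0.636  2.219  2.037  1.291 -1.345] p [ 0.44  -0.249  0.136] t 30.6
tilt 81.8 heading -2.1  toolY az -91.8 el 1.8 J1 -62.2 F [ 0.152 -0.095 -1.234] w 0.0601 0.0
prop 3 [ 0.625 -0.246  0.023]
sill_mid 3 [ 0.623 -0.245  0.021]
sash_underside 3 [ 0.623 -0.245  0.246]
prop side 594 0.73
prop wrist 9034 0.79
prop [ 0.63  -0.254 -0.133] -7.635099250240178 0.24219210595873775
```

View pics/c6.png

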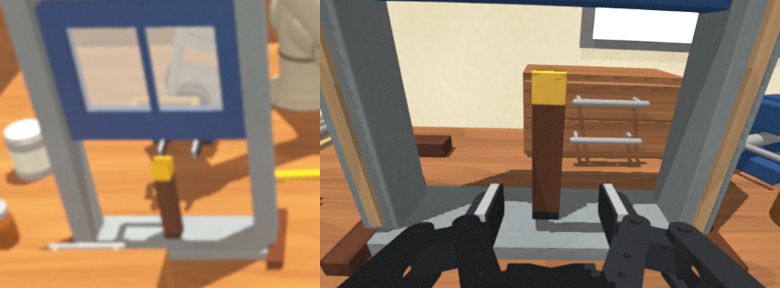

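The prop stands upright at (0.625, −0.246), against a sill middle of (0.623, −0.245). Next I'll shut the fingers, go over the handle, and press down.

```bash
python3 -m creep '[[[1,-15,0,25,0],[1,-5,0,30,0],[1,0,0,35,0],[1,0,2,35,0],[1,0,2,35,0],[1,0,0,30,0],[1,0,0,0,0]]]' 40 >/dev/null; python3 st.py;  python3 -m creep '[[[1,20,0,0,0],[1,20,0,0,0],[1,20,0,0,0],[1,20,0,0,0],[1,0,0,0,0]]]' >/dev/null; python3 st.py
python3 - <<'E'
from h import *
a=env.capture("side")[80:240,300:460,::-1]; b=env.capture("wrist")[:,:,::-1]
cv2.imwrite("pics/c7.png",np.hstack([cv2.resize(a,(340,340)),cv2.resize(b,(460,340))]))
E
```

```text
q [-1.131  0.086  2.177  1.774  1.119 -0.745] p [ 0.422 -0.245  0.33 ] t 32.15
tilt 82.1 heading -2.0  toolY az -91.6 el 2.3 J1 -64.8 F [-0.172 -0.493 -0.161] w -0.0001 0.0
q [-0.932  0.223  2.02   1.907  0.964 -0.762] p [ 0.503 -0.245  0.325] t 32.65
tilt 81.8 heading -1.8  toolY az -91.5 el 1.9 J1 -53.4 F [-0.434  0.103 -0.18 ] w 0.0001 0.0
```

View pics/c7.png

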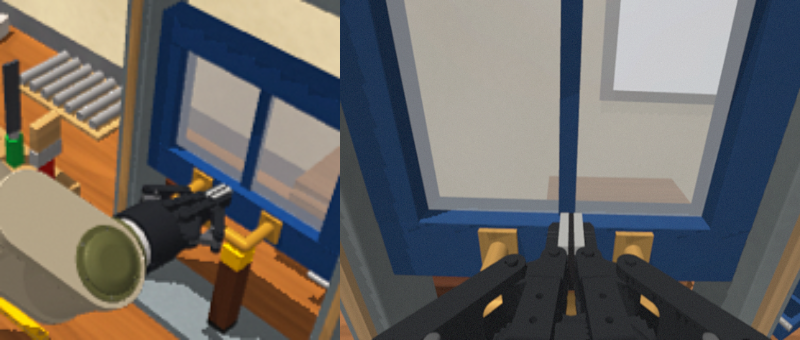

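Fingers are shut over the middle of the handle, between its posts. I'll press down gently.

```bash
python3 -m creep '[[[1,0,0,-5,0],[1,0,0,-5,0],[1,0,0,-5,0],[1,0,0,-3,0],[1,0,0,-3,0]]]' | grep -E "contact|eef"; python3 -m creep '[[[1,0,0,-3,0],[1,0,0,-3,0],[1,0,0,-3,0],[1,0,0,-3,0],[1,0,0,-3,0]]]' | grep -E "contact|eef"
```

```text
eef_pos: [0.5016, -0.2453, 0.3049]
contact_force: [-0.2, 0.4, 0.2]
eef_pos: [0.5019, -0.2453, 0.2912]
contact_force: [-3.3, 0.7, 6.4]
```

```bash
python3 -m creep '[[[1,0,0,-3,0],[1,0,0,-3,0],[1,0,0,-3,0],[1,0,0,-3,0],[1,0,0,-3,0],[1,0,0,-3,0],[1,0,0,-3,0],[1,0,0,-3,0]]]' | grep -E "contact|eef"; python3 -m creep '[[[1,0,0,-3,0],[1,0,0,-3,0],[1,0,0,-2,0],[1,0,0,-2,0],[1,0,0,0,0]]]' | grep -E "contact|eef"
```

```text
eef_pos: [0.5019, -0.2453, 0.2672]
contact_force: [-2.8, 1.6, 5.0]
eef_pos: [0.5019, -0.2453, 0.2569]
contact_force: [-1.9, 0.3, 4.3]
```

```bash
python3 - <<'E'
from h import *
C={}
rs={}
for n in("scene","side"):
    env.capture(n)
    for l in("sash_underside","prop"):
        r=env.tip_of(n,l)
        if r: rs.setdefault(l,[]).append(ray(cam(n),r[0]["location"]))
for l in rs: print(l,len(rs[l]),tri(rs[l]) if len(rs[l])>1 else "")
E
python3 st.py
```

```text
sash_underside 1 
prop 2 [ 0.62603675 -0.24805534  0.03136067]
q [-0.935  0.365  2.076  2.025  1.043 -0.98 ] p [ 0.502 -0.245  0.257] t 35.35
tilt 81.9 heading -1.9  toolY az -91.6 el 2.0 J1 -53.6 F [-1.699  0.078  4.682] w -0.0003 2.5
```

```bash
for i in 1 2; do python3 -m creep '[[[1,0,0,-1.5,0],[1,0,0,-1.5,0],[1,0,0,0,0]]]' | grep -E "contact|eef"; done; python3 -m creep '[[[1,0,0,-1.5,0],[1,0,0,-1.5,0],[1,0,0,0,0]]]' | grep -E "contact|eef"
```

```text
eef_pos: [0.5019, -0.2453, 0.2538]
contact_force: [-1.1, 0.9, 4.6]
eef_pos: [0.5019, -0.2453, 0.2508]
contact_force: [-1.2, 0.8, 5.2]
eef_pos: [0.5019, -0.2453, 0.2478]
contact_force: [-0.6, -0.2, 4.8]
```

```bash
python3 -m creep '[[[1,0,0,-1,0],[1,0,0,-1,0],[1,0,0,0,0]]]' | grep -E "contact|eef"; python3 -m creep '[[[1,0,0,-1,0],[1,0,0,0,0]]]' | grep -E "contact|eef"; python3 -m creep '[[[1,0,0,-1,0],[1,0,0,0,0]]]' | grep -E "contact|eef"
```

```text
eef_pos: [0.502, -0.2453, 0.2464]
contact_force: [-3.3, 1.1, 7.6]
eef_pos: [0.5021, -0.2454, 0.2461]
contact_force: [-4.5, 2.5, 12.6]
eef_pos: [0.5023, -0.2455, 0.2459]
contact_force: [-6.1, 3.5, 17.3]
```

The force climbs while the height stays put, so the sash is resting on the prop. I'll let go and back off.

```bash
python3 -m creep '[[[1,0,0,2,0],[1,0,0,4,0],[1,0,0,10,0],[1,0,0,15,0],[1,-20,0,15,0],[1,-30,0,0,0],[1,-30,0,0,0],[1,-30,0,0,0]]]' >/dev/null;python3 -m creep '[[[1,0,0,0,0],[1,0,0,0,0],[1,0,0,0,0]]]' >/dev/null; python3 st.py
python3 - <<'E'
from h import *
a=env.capture("scene")[60:260,120:440,::-1]; b=env.capture("side")[80:280,260:500,::-1]
cv2.imwrite("pics/c8.png",np.hstack([cv2.resize(a,(432,270)),cv2.resize(b,(324,270))]))
for l in("prop","sash_underside","sill_mid"):
    rs=[ray(cam(n),r[0]["location"]) for n in("scene","side") for r in[env.tip_of(n,l)] if r]
    print(l,tri(rs) if len(rs)>1 else len(rs))
E
```

```text
q [-1.219  0.136  2.27   1.764  1.208 -0.877] p [ 0.392 -0.245  0.289] t 38.05
tilt 81.8 heading -1.9  toolY az -91.6 el 2.0 J1 -69.9 F [ 0.554 -0.37   0.146] w -0.0 0.0
prop [ 0.63144191 -0.24551497  0.0201596 ]
sash_underside [ 0.6153595  -0.25144795  0.19292084]
sill_mid [ 0.61742988 -0.24991864  0.02230285]
```

View pics/c8.png

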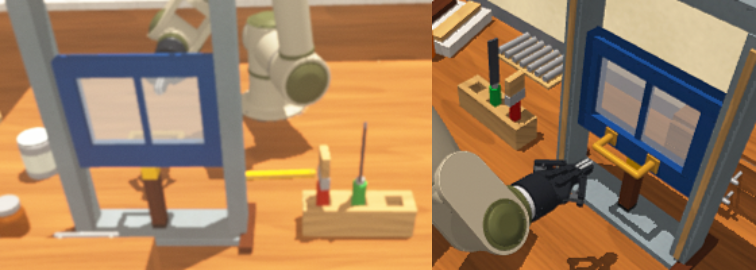

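The sash rests on the upright prop (scene half, about (152,170)). The brush and rasp are still in the block, the rule is in place, and the robot is clear.

```bash
python3 -c "
from cell import env
print(env.close_job())"
```

```text
the job is handed in; nothing more can be done
None
```

I've handed the job in: the prop stands upright on the sill under the middle of the sash, the sash rests on it, and the robot touches nothing; tilting the tool at the edge of its reach took joint 3 down to 0.186 rad, just past the listed 0.19 limit.

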